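# Lift a freshly inked round seal off the carving board with a spatula

### The job

The big round wooden seal on the carving board is wet with red ink, so it must not be touched by the gripper. Take the spatula, whose blade is bent, feel for the board with its tip without digging in, slide it under the seal against the two stop pegs, lift the seal and set it down gently, face up, in the middle of the blue drying rack's two rails. Then lay the spatula back in its rest, and leave the other things on the bench where they are.

Things in the scene. Friction and masses are not known exactly. Their poses are not given: they have to be found in the camera images.
- seal_mid (a point): Centre (half-way up) of the seal: loose wooden disc, 110 mm diameter, 16 mm thick, about 0.11 kg, red flower on its top face (+z). The edge of its underside is bevelled all round: flat bottom of 92 mm diameter, the bevel rises 5 mm over 9 mm outward. It lies on the carving board, up to 14 mm short of the stop pegs on their -x side and up to 6 mm off to the side.
- seat (a point): On the top face of the fixed pale carving board (18 mm thick; 120 mm to -x, 100 mm to +x, 85 mm to each side of this point): where the seal's underside centre lies when it touches both stop pegs. The dark steel pegs (13 mm diameter, 12 mm high) stand at x = +41.9, y = +-45 mm in this frame: a blade moving along +x passes between them while they hold the seal. -x side open.
- rack_mid (a point): Middle of the fixed blue drying rack at the height of its two rails' tops, 34 mm above the bench. The rails run along x (130 mm long, 10 mm wide); the gap between them is 70 mm wide (y from -35 to +35 mm) and 28 mm deep, open at both ends, so a blade can sink between them.
- grip (a point): Where to grip the spatula: mid height of its red handle, 16 mm wide (y), 22 mm high (z), from 55 mm ahead to 70 mm behind this point. +x to the blade, +z up. Flat steel blade 120 x 50 x 2 mm, heel at x = +85, z = -52 mm here; unbent, its tip is at x = +205, z = -52 to -54 mm. The blade is stiffly bent up or down at its heel, by up to 0.12 rad, a new amount each time that is not reported.
- seal: The seal disc; origin at the centre of its underside, 8 mm below seal_mid.
- board: The carving board, origin under seat at bench height.
- rack: The drying rack, origin under rack_mid at bench height.
- tub: Bystander: open yellow plastic tub with tools, 130 x 190 x 70 mm, origin under its middle.
- stamp_a: Bystander: wooden hand stamp, 45 x 36 mm, 66 mm high, origin under its middle.
- stamp_b: Bystander: wooden hand stamp, 38 x 30 mm, 66 mm high, origin under its middle.
- inkpad: Bystander: black ink pad with red face, 90 x 120 x 18 mm, origin under its middle.
- cup: Bystander: round wooden cup, 80 mm diameter, 55 mm high, origin under its middle.
- spatula: The spatula, 0.2 kg, origin 54 mm below grip, same axes. A bent neck 8 mm thick joins the blade's heel and the handle's front end. It lies level with its handle in the notches of the rest, its blade in the air. The bend yields only to about 20 N at the tip.
- rest_mid (a point): Where grip lies when the spatula is in its rest: midway between two wooden posts (6 mm thick, 34 mm wide, 48 mm behind and 43 mm ahead of this point along x) on a fixed base. Each post has a notch, 24 mm wide (y) and 10 mm deep, its floor 11 mm below this point (78 mm above the bench), that carries the handle. The handle lies along x.
Mind the look-alikes: they are no part of the job. Leave any green or grey look-alike of the seal alone.

How it is judged:
By the outcome, as a careful person would: the job done as asked, in the order asked, and still so for the second after the job is handed in, with the robot touching nothing.
It also fails if it takes over 72 s, if anything falls off the work surface, if the arm or the gripper's body presses on something with over 40 N, if the wrist force passes 120 N, or if a joint passes its speed limit or range.

### The arm

A 7-joint arm with a two-finger parallel gripper is mounted at the origin on the work surface. World frame = base frame: x ahead of the robot, y to its left, z up, the work surface at z = 0. Lengths are in m, angles in rad, forces in N, time in s.
With the tool pointing down it reaches from about 0.4 to 0.85 m from the base axis. Payload 10.4 kg.
Tool frame: the origin (TCP) lies on the mounting face of the last link; the fingertips stand 173 mm ahead of it and the grasp point (between the pads) lies 155 mm ahead of it (manip.tip_extent is the distance from the TCP to the fingertips, in m); z points along the fingers, y is the line along which they close (so a half turn about z gives the same grasp; the last joint's range is limited). The gripper opens to 85 mm and grips with 20 to 120 N. Pads are 22 mm wide; open, the fingers measure 114 mm over their backs; the gripper's body (76 mm by 85 mm) begins 54 mm behind the grasp point. The pads swing forward as they close: fully open they stand 13 mm farther back than shut.
Start: joints at [-1.229, 0.332, -0.065, 1.46, 0.022, 1.35, -0.088], TCP at [0.223, 0.584, 0.405] pointing down, gripper open.
Joint ranges: [-2.6, 2.6], [-0.5, 2.12], [-1.47, 1.34], [0.16, 2.42], [-1.27, 4.41], [0.06, 2.06], [-2.6, 2.6]. Speed limits (rad/s): [2.22, 2.22, 2.79, 2.79, 3.14, 3.14, 3.14].

### API

Orientations are given as a unit quaternion [x, y, z, w].
In Python, from workcell import manip gives the robot as it stands.
- The arm moves only by the tool move_arm, never from a script. Its argument "plan" is one flat list of numbers, 7 for each row, row after row: the turn, a rotation vector about the tool's x, y, z in rad, then the shift along the tool's x, y, z in m, then the finger opening in m, from 0 to 0.0854. In form: [ax, ay, az, dx, dy, dz, gripper, ax, ay, az, dx, dy, dz, gripper, ...]. A call has 1 to 12 rows; each row is the pose to reach, as a shift and turn from the pose commanded when the call began, along the tool's axes at that moment; what a row does not reach only later rows make up. A row lasts 1/8 s, in which the tool goes at most 62.5 mm and 10.7 degrees, less where a joint would pass 70% of its speed; a pose out of reach is approached as far as the arm can. A call with a gripper value outside its range is refused whole. The fingers move at their own pace and stop on an object; "squeeze" is the grip in N (left out, the last holds). Time passes only in rows, so rows that repeat a pose let the fingers close. It gives the time, the measured TCP pose, the force, the opening and the grip force at its end, in the units of the state.
- manip.get_obs(): the state, without advancing time (a new reading comes with each control period).
- manip.camera(name): name is "scene" or "top" or "wrist"; returns a dict with "color" (384x512x3 uint8, red, green, blue), "fx", "fy", "cx", "cy" (pixels), "dist" ([k1, k2, p1, p2, k3] as OpenCV has them; the pictures are not rectified), "cam_to_world" (4x4, takes a point from camera to world coordinates); the wrist camera has in their place "mount" (4x4, takes a point from camera to tool coordinates, whose origin is the TCP and whose axes are the flange's). Camera axes: x right, y down, z forward; pixel columns grow to the right and rows downward; lengths in m; the calibration is good to about 2 mm. A picture is of the moment at which its call begins: read the wrist's pose just before it. There is no depth.
- manip.hand_in(): hands the job in; it is judged then, once.
Trained networks look in a picture, given as the dict that the camera call returned (one of the last four; its "shot" number tells which), for a name from the list of things; names that differ only in an ending like _2 or _b are one class to them, and where a whole thing is asked for, a point or a joint stands for the part that bears it (a point fixed in the world has none). Each returns a list of dicts, best first, with "conf" (0 to 1); they miss things now and then, are a little off and sometimes report something else, mostly with a low value. They report only what shows in the picture. A call takes as long as a camera call. They do not tell look-alikes from the thing itself.
- manip.look_for(picture, label): "position" ([x, y, z] in m, in the coordinates of the camera as it stood for that picture, good to about 4 mm: the middle of the surface that is visible of it).
- manip.silhouettes(picture, label): "pixels" (384x512 bool, what is visible of it).
- manip.tip_of(picture, label): "position" ([x, y, z] in m, in the coordinates of the camera as it stood for that picture, good to about 4 mm: a listed point, or the origin of a listed thing).
The state is a dict: "clock": time; "joint_pos": joint angles; "joint_velocities": joint speeds; "tau": joint torques, N m; "position": TCP position; "ee_rot": TCP orientation; "ft_force": force on the tool from outside, world axes, zero at the start; "torque": the same for the moment, N m; "grip_width": opening from 0.0 (shut) to 1.0 (fully open); "grasp_force": force on a finger pad.
Only numpy, scipy, OpenCV 4.12 (cv2) and the standard library are available. Lean on these libraries where they do the work, as an engineer would, in place of code of your own. Each camera call takes 0.05 s, during which the arm holds its last target. There are 200 camera calls.

## Working session

There is one attempt and no reset: what is moved stays moved. The work goes in short steps, Python scripts to look and compute and a tool call to move; the robot and the scene stay as the last step left them, time stands still between calls to the robot, and variables do not carry over. Pictures are saved under pics/ and viewed, at most 12 in all, crops included, and the job is handed in when it is done.

Besides the shell and the picture viewer there is one more tool, called as a command line: name --argument value ..., lists and objects as JSON in quotes. move_arm: Moves the arm, as the interface text tells. Its arguments: {"type":"object","properties":{"plan":{"type":"array","items":{"type":"number"}},"squeeze":{"type":"number"}},"required":["plan"]}

```bash
mkdir -p pics
cat > h.py <<'E'
from workcell import manip
import numpy as np, cv2
from scipy.spatial.transform import Rotation as R
def c2w(p,o=None):
    if 'cam_to_world' in p: return np.array(p['cam_to_world'])
    T=np.eye(4);T[:3,:3]=R.from_quat(o['ee_rot']).as_matrix();T[:3,3]=o['position'];return T@np.array(p['mount'])
def pt(T,x): return (T@np.r_[x,1])[:3]
def shot(n):
    o=manip.get_obs();p=manip.camera(n);return o,p,c2w(p,o)
def save(p,f,crop=None,s=1):
    im=p['color'][:,:,::-1]
    if crop: im=im[crop[1]:crop[3],crop[0]:crop[2]]
    cv2.imwrite('pics/'+f,cv2.resize(im,None,fx=s,fy=s,interpolation=cv2.INTER_CUBIC))
def K(p): return np.array([[p['fx'],0,p['cx']],[0,p['fy'],p['cy']],[0,0,1.]]),np.array(p['dist'])
def ray(p,T,uv,z):
    k,d=K(p);n=cv2.undistortPoints(np.array(uv,float).reshape(-1,1,2),k,d).reshape(-1,2)
    D=np.c_[n,np.ones(len(n))]@T[:3,:3].T;return T[:3,3]+D*((z-T[2,3])/D[:,2])[:,None]
def proj(p,T,X):
    k,d=K(p);Y=(np.atleast_2d(X)-T[:3,3])@T[:3,:3];return cv2.projectPoints(Y.reshape(-1,1,3),np.zeros(3),np.zeros(3),k,d)[0].reshape(-1,2)
E
python3 - <<'E'
from h import *
np.set_printoptions(precision=4,suppress=True)
o=manip.get_obs();print(o)
for n in ('scene','top'):
    o,p,T=shot(n);save(p,n+'0.png',s=1.5)
    print(n,T[:3,3])
    for l in ['seal_mid','seat','rack_mid','grip','rest_mid','seal','tub','stamp_a','inkpad','cup','spatula','rack','board']:
        for r in manip.tip_of(p,l)[:3]: 
            w=pt(T,r['position']);print(l,round(r['conf'],2),w,proj(p,T,w)[0].round())
E
```

```text
{'clock': 0.0, 'joint_pos': array([-1.2286,  0.3329, -0.0647,  1.461 ,  0.0216,  1.3499, -0.0885]), 'joint_velocities': array([-0.0007, -0.0006,  0.0007, -0.001 , -0.0007,  0.0006,  0.0014]), 'tau': array([  0.0003, -62.5456,   0.0495, -39.1609,   0.0162,   0.0099,
         0.    ]), 'position': array([0.2229, 0.5837, 0.4039]), 'ee_rot': array([ 0.1814,  0.9834, -0.0007, -0.0001]), 'ft_force': array([ 0.7328,  0.3396, -0.1105]), 'torque': array([-0.012 ,  0.0014, -0.0026]), 'grasp_force': 0.0, 'grip_width': 1.0034448491676975}
scene [ 1.2345 -0.6525  1.1314]
seal_mid 0.91 [0.3363 0.1873 0.0101] [253. 140.]
seal_mid 0.8 [0.5934 0.2812 0.0251] [327. 163.]
seal_mid 0.73 [0.2761 0.3565 0.007 ] [276. 111.]
seat 0.72 [0.6086 0.2742 0.0119] [329. 169.]
rack_mid 0.91 [ 0.6024 -0.3149  0.0296] [182. 268.]
grip 0.58 [0.4661 0.038  0.0883] [246. 164.]
rest_mid 0.98 [0.4624 0.035  0.0875] [244. 164.]
rest_mid 0.32 [ 0.5936 -0.3186  0.0006] [180. 272.]
seal 0.89 [0.5965 0.2829 0.0138] [328. 166.]
seal 0.8 [ 0.2774  0.3555 -0.0014] [276. 114.]
seal 0.62 [0.3404 0.1868 0.0007] [254. 142.]
tub 0.74 
[... 749 characters left out ...]
68 [0.4635 0.0415 0.0905] [244. 216.]
grip 0.58 [ 0.6004 -0.31    0.0358] [340. 178.]
rest_mid 0.75 [0.4627 0.0431 0.0881] [244. 216.]
seal 0.94 [0.2832 0.3608 0.0037] [160. 265.]
seal 0.8 [0.5942 0.2843 0.0171] [180. 182.]
seal 0.75 [0.3358 0.1901 0.0007] [206. 251.]
tub 0.66 [ 0.7901 -0.0213  0.0018] [261. 131.]
stamp_a 0.59 [0.7676 0.1611 0.0017] [213. 137.]
stamp_a 0.51 [ 0.7532 -0.156  -0.0025] [296. 140.]
inkpad 0.68 [ 0.5676 -0.478   0.0036] [382. 187.]
cup 0.79 [0.5646 0.4938 0.0005] [126. 190.]
spatula 0.78 [0.4645 0.0414 0.035 ] [245. 216.]
spatula 0.6 [ 0.5681 -0.4791  0.0044] [382. 187.]
rack 0.84 [ 0.6028 -0.3081  0.0008] [337. 179.]
board 0.29 [0.4633 0.0418 0.036 ] [245. 216.]
```

View pics/top0.png

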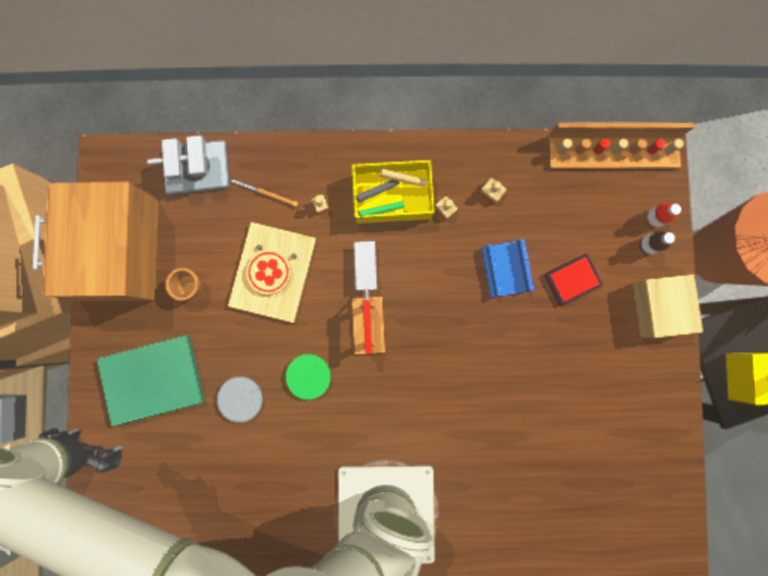

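View pics/scene0.png

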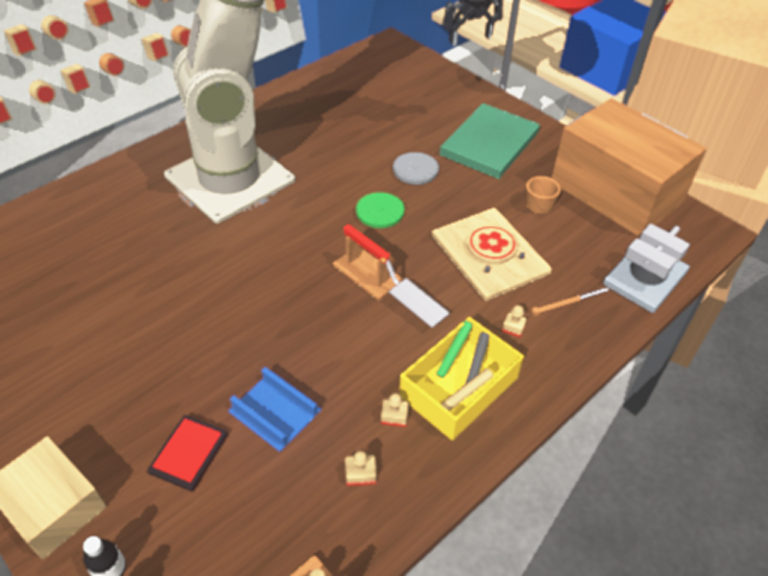

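The scene shows the red-flowered seal on the pale board at top raw px (179,181). Its look-alikes are a green disc at (206,251) and a grey disc at (160,265), both lying on the bench. Only the flowered one sits on the board by the pegs, so it's the one to move. The spatula is at (244,216), the blue rack at (340,178) and the red ink pad at (382,187).

Run:
```python
from h import *
np.set_printoptions(precision=4,suppress=True)
p=None
for n in ('top','scene'):
  o,p,T=shot(n)
  if n=='top': save(p,'crop1.png',(140,130,400,260),3)
  for l,z in (('board',.018),('rack',.034),('seal',.034),('spatula',.09)):
    for r in manip.silhouettes(p,l)[:2]:
        v,u=np.nonzero(r['pixels']); w=ray(p,T,np.c_[u,v],z)[:,:2]
        print(n,l,round(r['conf'],2),len(u),[np.round(a,4) for a in cv2.minAreaRect(w.astype(np.float32)*1000)], w.mean(0))
o=manip.get_obs();p=manip.camera('wrist');print(np.array(p['mount']),p['fx'],p['cx'],p['cy'])
```

```text
top board 0.93 2066 [array([596.9036, 279.1201]), array([178.854 , 224.5896]), np.float64(74.9552)] [0.5946 0.2769]
top rack 0.83 985 [array([ 597.4388, -304.4658]), array([130.2978, 110.3097]), np.float64(10.7571)] [ 0.5966 -0.305 ]
top seal 0.73 702 [array([284.3052, 350.9498]), array([107.3131, 105.6113]), np.float64(27.1651)] [0.2844 0.352 ]
top seal 0.72 693 [array([594.5608, 286.3546]), array([108.3348, 104.4073]), np.float64(89.5163)] [0.5937 0.286 ]
top spatula 0.75 666 [array([528.1047,  45.9232]), array([ 49.5615, 264.8452]), np.float64(89.7759)] [0.559  0.0439]
scene board 0.57 1966 [array([600.3755, 270.1536]), array([177.561 , 230.5822]), np.float64(76.0867)] [0.6105 0.2577]
scene rack 0.7 1729 [array([ 611.1036, -325.3578]), array([142.1754, 109.0553]), np.float64(9.9087)] [ 0.6173 -0.3255]
scene seal 0.9 709 [array([594.8112, 278.046 ]), array([104.0488, 126.535 ]), np.float64(40.3852)] [0.5966 0.2786]
scene seal 0.9 545 [array([354.9024, 167.4341]), array([ 98.8317, 110.3684]), np.float64(48.4654)] [0.3552 0.1662]
scene spatula 0.84 699 [array([546.6609,  16.3292]), array([ 53.5869, 309.6747]), np.float64(83.9936)] [0.5829 0.0158]
[[ 0.     -0.9551 -0.2964  0.0757]
 [ 1.      0.     -0.0001 -0.    ]
 [ 0.0001 -0.2964  0.9551  0.0309]
 [ 0.      0.      0.      1.    ]] 301.3061425695439 258.815589916143 196.43294574166262
```

View pics/crop1.png

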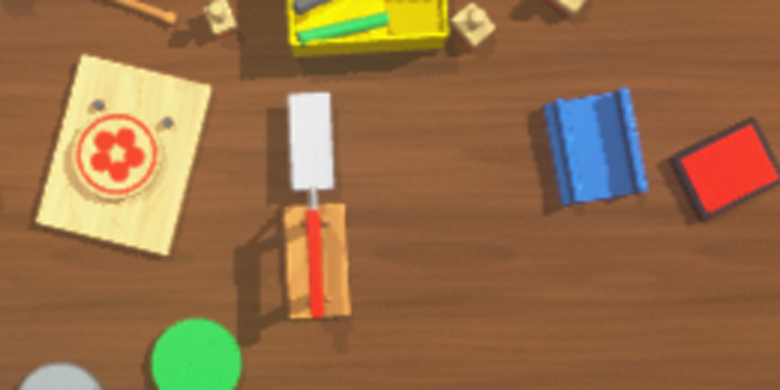

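Confirmed: the flowered seal is on the board at crop px (117,153), with pegs at (97,106) and (167,123). Green and grey are elsewhere. The board yaw is about -14.5°, the rack about +10.3° and the spatula about +2°.

```bash
cat >> h.py <<'E'
def frame(yaw,pitch=0,roll=0): # spatula frame: x to blade; pitch>0 tip down (deg)
    return R.from_euler('ZYX',[yaw,pitch,roll],degrees=True)
FLIP=R.from_matrix([[-1,0,0],[0,1,0],[0,0,-1.]])  # tool axes in spatula frame
def goal(S,grip,cur=None):
    "row to bring grasp point to grip with spatula frame S"
    if cur is None: o=manip.get_obs();cur=(np.array(o['position']),R.from_quat(o['ee_rot']))
    Rt=S*FLIP; p=np.array(grip)-0.155*Rt.as_matrix()[:,2]
    rv=(cur[1].inv()*Rt).as_rotvec(); d=cur[1].inv().apply(p-cur[0])
    print('row',rv.round(4),d.round(4),'steps',round(max(np.linalg.norm(d)/.0625,np.degrees(np.linalg.norm(rv))/10.7),1)); return p,Rt
E
python3 - <<'E'
from h import *
c=goal(frame(-5),[.49,.24,.25])
goal(frame(2),[.464,.042,.19],c)
E
```

```text
row [ 1.000e-04 -0.000e+00 -2.775e-01] [-3.721e-01 -2.260e-01 -3.000e-04] steps 7.0
row [ 0.      0.     -0.1222] [ 0.0086 -0.1995  0.06  ] steps 3.3
```

move_arm --plan '[0,0,-0.2775,-0.372,-0.226,0,0.0854,0,0,-0.2775,-0.372,-0.226,0,0.0854,0,0,-0.2775,-0.372,-0.226,0,0.0854,0,0,-0.2775,-0.372,-0.226,0,0.0854,0,0,-0.2775,-0.372,-0.226,0,0.0854,0,0,-0.2775,-0.372,-0.226,0,0.0854,0,0,-0.2775,-0.372,-0.226,0,0.0854,0,0,-0.2775,-0.372,-0.226,0,0.0854,0,0,-0.2775,-0.372,-0.226,0,0.0854]'

```text
clock: 3.08
position: [0.4896, 0.2404, 0.4047]
ee_rot: [0.044, 0.999, 0.0, -0.0]
ft_force: [-0.8, 0.6, 0.8]
grip_width: 1.003
grasp_force: 0.0
```

Run:
```python
from h import *
np.set_printoptions(precision=4,suppress=True)
o,p,T=shot('wrist');save(p,'w1.png',s=1.5);cv2.imwrite('w1raw.png',p['color'][:,:,::-1]);np.savez('w1',T=T,k=[p['fx'],p['fy'],p['cx'],p['cy']],d=p['dist'])
for l in ['seat','seal_mid']:
    for r in manip.tip_of(p,l)[:2]:
        w=pt(T,r['position']);print(l,round(r['conf'],2),w,proj(p,T,w)[0].round())
for l,z in (('board',.018),('seal',.034)):
    for r in manip.silhouettes(p,l)[:1]:
        v,u=np.nonzero(r['pixels']); w=ray(p,T,np.c_[u,v],z)[:,:2]
        print(l,round(r['conf'],2),len(u),[np.round(a,4) for a in cv2.minAreaRect(w.astype(np.float32)*1000)], w.mean(0),cv2.minEnclosingCircle(w.astype(np.float32)*1000))
goal(frame(2),[.464,.042,.19])
```

```text
seal_mid 0.81 [0.3392 0.1919 0.008 ] [203.  38.]
seal_mid 0.74 [0.5988 0.2808 0.024 ] [297. 250.]
board 0.93 14383 [array([595.5506, 279.6751]), array([172.1152, 223.3389]), np.float64(75.5158)] [0.5793 0.2775] ((594.8977661132812, 280.0613708496094), 137.52500915527344)
seal 0.75 1371 [array([332.8302, 346.621 ]), array([81.62  , 21.1098]), np.float64(85.8271)] [0.3306 0.346 ] ((322.75360107421875, 347.35614013671875), 40.81257629394531)
row [ 0.0002 -0.0001 -0.1203] [ 0.0082 -0.2005  0.0597] steps 3.3
```

View pics/w1.png

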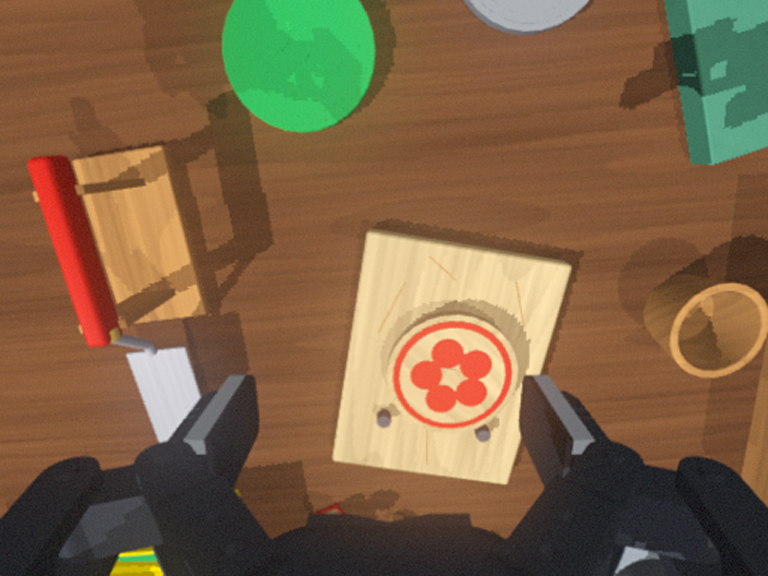

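Wrist view (1.5x): the seal's ring is centred near (453,373), peg tops at (384,415) and (483,431), and board corners at (370,231), (572,265), (507,485) and (333,460). The spatula is at the left, and the blade starts at (158,350).

Run:
```python
from h import *
np.set_printoptions(precision=4,suppress=True)
z=np.load('w1.npz');T=z['T'];k=z['k'];p=dict(fx=k[0],fy=k[1],cx=k[2],cy=k[3],dist=z['d'])
im=cv2.imread('w1raw.png');h=cv2.cvtColor(im,cv2.COLOR_BGR2HSV)
b,g,r=[im[:,:,i].astype(int) for i in range(3)]
m=((r>150)&(g<110)&(b<110)).astype(np.uint8);m[:,:200]=0;m[:200]=0;m[:, 360:]=0;m[320:]=0
v,u=np.nonzero(m);c=cv2.fitEllipse(cv2.convexHull(np.c_[u,v].astype(np.float32)));print('ring',c)
hull=cv2.convexHull(np.c_[u,v].astype(np.float32)).reshape(-1,2)
w=ray(p,T,hull,.034);print('seal',cv2.minEnclosingCircle(w[:,:2].astype(np.float32)*1000),cv2.fitEllipse(w[:,:2].astype(np.float32)*1000))
pg=ray(p,T,np.array([[384,415],[483,431]])/1.5,.030);print('pegs',pg)
cr=ray(p,T,np.array([[370,231],[572,265],[507,485],[333,460]])/1.5,.018);print('corners',cr)
d=pg[0]-pg[1];print('yaw pegs',np.degrees(np.arctan2(-d[0],d[1])),np.linalg.norm(d))
a=pg.mean(0)[:2];
for i,j in((0,3),(1,2)): e=cr[j]-cr[i];print('edge',np.degrees(np.arctan2(e[1],e[0])),np.linalg.norm(e))
for y in(-14,-14.5):
  c,s=np.cos(np.radians(y)),np.sin(np.radians(y));print('seat',a-.0419*np.array([c,s]), 'from corners',cr.mean(0)[:2]+.010*np.array([c,s]))
```

```text
ring ((273.372802734375, 261.6164245605469), (123.08323669433594, 165.6644287109375), 114.44904327392578)
seal ((610.9539794921875, 261.0928955078125), 114.62149047851562) ((614.5555419921875, 250.20855712890625), (169.9630584716797, 221.30316162109375), 141.1292724609375)
pegs [[0.6294 0.2246 0.03  ]
 [0.6534 0.3103 0.03  ]]
corners [[0.4704 0.2278 0.018 ]
 [0.512  0.3886 0.018 ]
 [0.7244 0.3343 0.018 ]
 [0.6809 0.1719 0.018 ]]
yaw pegs 164.3315236071612 0.08897920399053919
edge -14.852005786740945 0.21785422657073378
edge -14.343680958842292 0.21919926100299164
seat [0.6007 0.2776] from corners [0.6066 0.2783]
seat [0.6008 0.278 ] from corners [0.6066 0.2782]
```

move_arm --plan '[0,0,-0.12,0.008,-0.2,0.06,0.0854,0,0,-0.12,0.008,-0.2,0.06,0.0854,0,0,-0.12,0.008,-0.2,0.06,0.0854,0,0,-0.12,0.008,-0.2,0.06,0.0854,0,0,-0.12,0.008,-0.2,0.06,0.0854]'

```text
clock: 3.95
position: [0.4641, 0.0406, 0.3445]
ee_rot: [-0.015, 1.0, 0.0, -0.0]
ft_force: [-0.3, 0.9, 0.7]
grip_width: 1.006
grasp_force: 0.0
```

Run:
```python
from h import *
np.set_printoptions(precision=4,suppress=True)
o,p,T=shot('wrist');save(p,'w2.png',s=1.5);cv2.imwrite('w2raw.png',p['color'][:,:,::-1]);np.savez('w2',T=T,k=[p['fx'],p['fy'],p['cx'],p['cy']],d=p['dist'])
for l in ['grip','rest_mid']:
    for r in manip.tip_of(p,l)[:1]:
        w=pt(T,r['position']);print(l,round(r['conf'],2),w,proj(p,T,w)[0].round())
im=p['color'].astype(int);m=((im[:,:,0]>130)&(im[:,:,1]<70)&(im[:,:,2]<70)).astype(np.uint8)
n,lab,st,_=cv2.connectedComponentsWithStats(m);i=1+st[1:,4].argmax();v,u=np.nonzero(lab==i)
w=ray(p,T,np.c_[u,v],.100)[:,:2]
print(st[i],[np.round(a,2) for a in cv2.minAreaRect(w.astype(np.float32)*1000)],w.mean(0))
x=np.linspace(w[:,0].min(),w[:,0].max(),8)
print([(round(a,3),w[abs(w[:,0]-a)<.008][:,1].min().round(4),w[abs(w[:,0]-a)<.008][:,1].max().round(4)) for a in x])
```

```text
grip 0.87 [0.4656 0.0361 0.0893] [253. 206.]
rest_mid 0.74 [0.466  0.0404 0.0889] [259. 206.]
[ 246  113   23  155 2148] [array([454.34,  39.32]), array([119.26,  15.58]), np.float64(2.27)] [0.4395 0.0387]
[(np.float64(0.395), np.float64(0.0304), np.float64(0.0451)), (np.float64(0.412), np.float64(0.0299), np.float64(0.0454)), (np.float64(0.429), np.float64(0.0316), np.float64(0.0457)), (np.float64(0.446), np.float64(0.0319), np.float64(0.0463)), (np.float64(0.463), np.float64(0.0323), np.float64(0.0477)), (np.float64(0.48), np.float64(0.0326), np.float64(0.0482)), (np.float64(0.497), np.float64(0.0329), np.float64(0.0489)), (np.float64(0.514), np.float64(0.0468), np.float64(0.0484))]
```

View pics/w2.png

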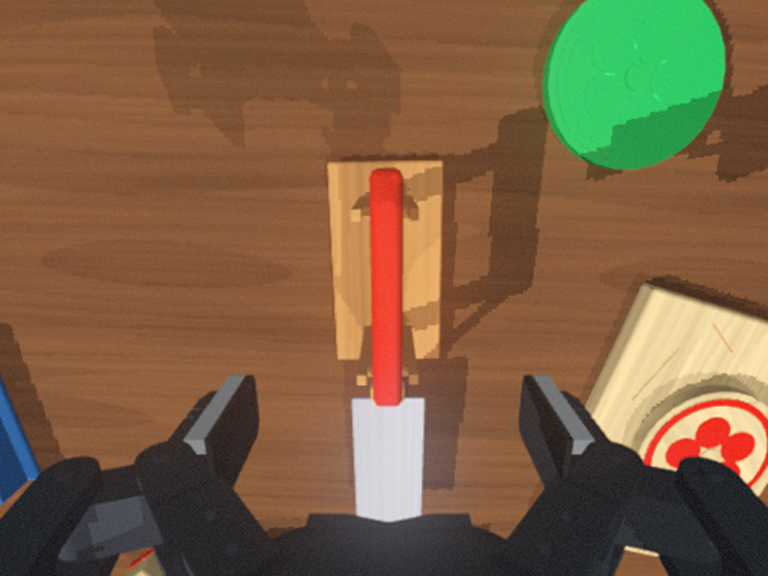

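The handle runs from (387,172) to (388,400) at 1.5x, lined up between the fingers. The grip is about (0.465, 0.040, 0.089) at yaw 2°.

move_arm --plan '[0,0,-0.005,-0.001,0,0.05,0.0854,0,0,-0.005,-0.001,0,0.08,0.0854,0,0,-0.005,-0.001,0,0.1,0.0854,0,0,-0.005,-0.001,0,0.1,0.06,0,0,-0.005,-0.001,0,0.1,0.0,0,0,-0.005,-0.001,0,0.1,0.0,0,0,-0.005,-0.001,0,0.1,0.0,0,0,-0.005,-0.001,0,0.1,0.0]' --squeeze 100

```text
clock: 5.1
position: [0.4659, 0.0417, 0.2457]
ee_rot: [-0.019, 1.0, 0.0, 0.001]
ft_force: [-1.9, -0.6, 5.4]
grip_width: 0.168
grasp_force: 97.7
```

```bash
sed -i 's/0\.155\*Rt/0.1567*Rt/' h.py
cat >> h.py <<'E'
SEAT=np.array([.605,.279,.018]);BY=-14.7
def ong(x,z,pitch,dy=0,cur=None,yaw=BY,o=SEAT):
    "grip at board-frame x, world height z"
    return goal(frame(yaw,pitch),np.r_[(o+R.from_euler('z',yaw,degrees=True).apply([x,dy,0]))[:2],z],cur)
E
python3 - <<'E'
from h import *
c=goal(frame(2),[.465,.042,.17])
c=ong(-.28,.13,8)
E
```

```text
row [0.0008 0.0016 0.0026] [ 0.0007  0.0004 -0.081 ] steps 1.3
row [-0.0195  0.1401  0.2937] [ 0.0991  0.3068 -0.0394] steps 5.2
```

move_arm --plan '[0,0,0,0,0,-0.03,0,0,0,0,0,0,-0.075,0,-0.005,0.035,0.073,0.025,0.077,-0.075,0,-0.01,0.07,0.147,0.05,0.153,-0.07,0,-0.015,0.105,0.22,0.075,0.23,-0.06,0,-0.0195,0.14,0.294,0.099,0.307,-0.045,0,-0.0195,0.14,0.294,0.099,0.307,-0.0394,0,-0.0195,0.14,0.294,0.099,0.307,-0.0394,0,-0.0195,0.14,0.294,0.099,0.307,-0.0394,0]'

```text
clock: 6.22
position: [0.3546, 0.3449, 0.2839]
ee_rot: [0.127, 0.989, 0.008, -0.07]
ft_force: [0.4, -0.9, -1.8]
grip_width: 0.163
grasp_force: 97.9
```

Run:
```python
from h import *
o,p,T=shot('scene');save(p,'s2.png',(200,70,400,220),4)
S=R.from_quat(o['ee_rot'])*FLIP.inv();print(o['ft_force'],o['torque'],S.as_euler('ZYX',degrees=True),np.array(o['position'])-.1567*S.as_matrix()[:,2])
```

```text
[ 0.39944687 -0.86101152 -1.77611133] [-0.15832505 -0.18797594  0.02469027] [-14.6334897    8.07907692  -0.11148978] [0.33323403 0.35012991 0.12873696]
```

View pics/s2.png

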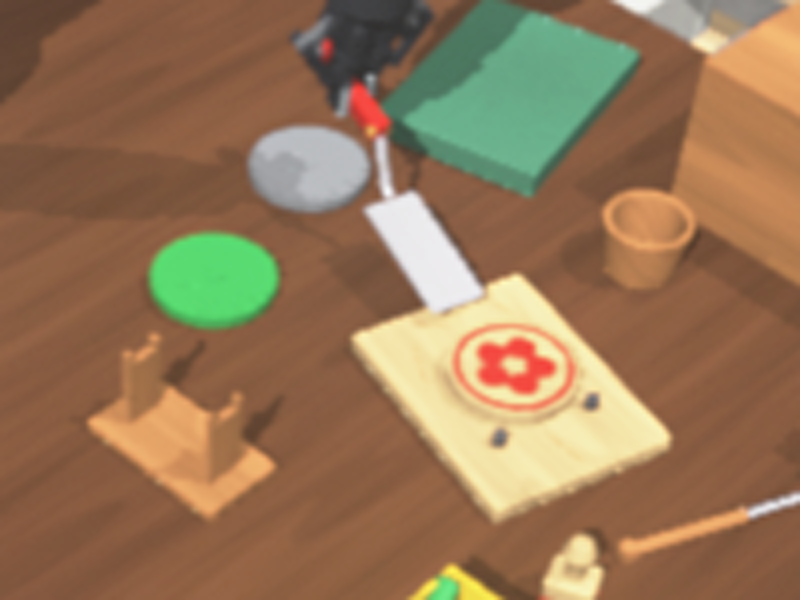

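The scene view shows the spatula held, with its blade tip just over the board's near edge (crop 463,302) and the seal untouched.

Run:
```python
from h import *
o,p,T=shot('scene')
S=R.from_quat(o['ee_rot'])*FLIP.inv();g=np.array(o['position'])-.1567*S.as_matrix()[:,2]
for b in(-.12,-.06,0,.06,.12):
  X=np.array([[85,25,-52],[85,-25,-52],[85+120*np.cos(b),25,-52+120*np.sin(b)],[85+120*np.cos(b),-25,-52+120*np.sin(b)]])/1000
  W=g+S.apply(X);print(b,((proj(p,T,W)-[200,70])*4).round().tolist(),W[2:,2])
```

```text
-0.12 [[416.0, 191.0], [366.0, 207.0], [484.0, 298.0], [434.0, 317.0]] [0.03468317 0.03477093]
-0.06 [[416.0, 191.0], [366.0, 207.0], [486.0, 293.0], [436.0, 312.0]] [0.04169171 0.04177948]
0 [[416.0, 191.0], [366.0, 207.0], [488.0, 288.0], [438.0, 306.0]] [0.04878626 0.04887403]
0.06 [[416.0, 191.0], [366.0, 207.0], [490.0, 282.0], [439.0, 301.0]] [0.05594128 0.05602905]
0.12 [[416.0, 191.0], [366.0, 207.0], [491.0, 276.0], [440.0, 295.0]] [0.06313102 0.06321879]
```

move_arm --plan '[0,0,0,-0.001,0,0.0074,0,0,0,0,-0.0021,0,0.0149,0,0,0,0,-0.0021,0,0.0149,0,0,0,0,-0.0021,0,0.0149,0]'

```text
clock: 6.82
position: [0.355, 0.3445, 0.2691]
ee_rot: [0.128, 0.989, 0.008, -0.07]
ft_force: [0.9, 0.4, -1.4]
grip_width: 0.166
grasp_force: 97.9
```

move_arm --plan '[0,0,0,-0.0003,0,0.002,0,0,0,0,-0.0004,0,0.003,0,0,0,0,-0.0004,0,0.003,0]'

```text
clock: 7.2
position: [0.3549, 0.3446, 0.266]
ee_rot: [0.128, 0.989, 0.008, -0.07]
ft_force: [0.1, 0.2, -1.8]
grip_width: 0.166
grasp_force: 97.9
```

move_arm --plan '[0,0,0,-0.0002,0,0.001,0,0,0,0,-0.0003,0,0.002,0,0,0,0,-0.0003,0,0.002,0]'

```text
clock: 7.58
position: [0.3549, 0.3446, 0.2639]
ee_rot: [0.128, 0.989, 0.008, -0.07]
ft_force: [-0.6, 0.6, -1.1]
grip_width: 0.169
grasp_force: 97.9
```

move_arm --plan '[0,0,0,-0.0001,0,0.0008,0,0,0,0,-0.0002,0,0.0015,0,0,0,0,-0.0002,0,0.0015,0]'

```text
clock: 7.95
position: [0.3549, 0.3446, 0.2625]
ee_rot: [0.128, 0.989, 0.008, -0.07]
ft_force: [0.3, -0.8, -1.9]
grip_width: 0.171
grasp_force: 97.9
```

move_arm --plan '[0,0,0,-0.0001,0,0.0008,0,0,0,0,-0.0002,0,0.0015,0,0,0,0,-0.0002,0,0.0015,0]'

```text
clock: 8.32
position: [0.3549, 0.3447, 0.2612]
ee_rot: [0.128, 0.989, 0.009, -0.07]
ft_force: [-1.4, 0.3, 0.8]
grip_width: 0.171
grasp_force: 98.2
```

move_arm --plan '[0,0,0,-0.0001,0,0.0007,0,0,0,0,-0.0001,0,0.0007,0]'

```text
clock: 8.57
position: [0.3548, 0.3447, 0.2604]
ee_rot: [0.128, 0.989, 0.009, -0.07]
ft_force: [-1.7, -0.0, 3.6]
grip_width: 0.168
grasp_force: 98.4
```

Run:
```python
from h import *
o=manip.get_obs()
S=R.from_quat(o['ee_rot'])*FLIP.inv();g=np.array(o['position'])-.1567*S.as_matrix()[:,2]
e=S.as_euler('ZYX',degrees=True);th=np.radians(e[1]);print(e,g,o['ft_force'],o['torque'])
from scipy.optimize import brentq
f=lambda b,zg:zg-(.085+.12*np.cos(b))*np.sin(th)+(-.054+.12*np.sin(b))*np.cos(th)-.018
for dz in(0,.0008):print(brentq(f,-.3,.3,args=(g[2]+dz,)))
```

```text
[-14.70000149   8.0666946   -0.04994199] [0.33354103 0.3501767  0.10525834] [-1.7087683  -0.02075765  3.58787159] [-0.04368092 -0.19405807 -0.02234078]
-0.042441219981285104
-0.049225703477589276
```

```bash
cat >> h.py <<'E'
B=-.049
def tip(xt,ht,pitch,**k):
    "tip bottom at board-frame x xt, height ht over board"
    t=np.radians(pitch);tx=.085+.12*np.cos(B);tz=-.054+.12*np.sin(B)
    o=k.get('o',SEAT);return ong(xt-(tx*np.cos(t)+tz*np.sin(t)),o[2]+ht+tx*np.sin(t)-tz*np.cos(t),pitch,**k)
E
python3 - <<'E'
from h import *
tip(-.085,.004,8); c=tip(-.085,.003,-.9); c=tip(-.085,0,-.9,cur=c)
E
```

```text
row [-0.0009 -0.0012  0.    ] [-0.0003 -0.0001 -0.0047] steps 0.1
row [-9.000e-04 -1.565e-01  1.000e-04] [ 0.0306 -0.0001  0.0307] steps 0.8
row [0. 0. 0.] [ 0.    -0.     0.003] steps 0.0
```

move_arm --plan '[0,0,0,0,0,-0.006,0,0,-0.08,0,0.015,0,0.01,0,-0.0009,-0.1565,0,0.0306,0,0.03,0,-0.0009,-0.1565,0,0.0306,0,0.03,0,-0.0009,-0.1565,0,0.0306,0,0.03,0]'

```text
clock: 9.2
position: [0.3223, 0.3532, 0.2355]
ee_rot: [0.128, 0.992, -0.001, 0.007]
ft_force: [0.2, 0.7, -1.5]
grip_width: 0.168
grasp_force: 97.9
```

Run:
```python
from h import *
o=manip.get_obs();print(o['ft_force'],o['torque'])
tip(-.085,0,-.9)
```

```text
[ 0.17038449  0.67097583 -1.47848347] [-0.04074464  0.00180017 -0.0510058 ]
row [ 0.     -0.0009 -0.0009] [0.0011 0.     0.0042] steps 0.1
```

move_arm --plan '[0,0,0,0,0,0.0016,0,0,0,0,0,0,0.0032,0,0,0,0,0,0,0.0032,0]'

```text
clock: 9.57
position: [0.3221, 0.3532, 0.2319]
ee_rot: [0.128, 0.992, -0.001, 0.008]
ft_force: [0.7, -0.0, 0.3]
grip_width: 0.166
grasp_force: 98.1
```

move_arm --plan '[0,0,0,0,0,0.001,0,0,0,0,0,0,0.001,0,0,0,0,0,0,0.001,0]'

```text
clock: 9.95
position: [0.3218, 0.3533, 0.2308]
ee_rot: [0.128, 0.992, -0.001, 0.008]
ft_force: [1.2, -0.7, 1.4]
grip_width: 0.17
grasp_force: 98.3
```

move_arm --plan '[0,0,0,0,0,0.0007,0,0,0,0,0,0,0.0007,0,0,0,0,0,0,0.0007,0]'

```text
clock: 10.32
position: [0.3216, 0.3534, 0.2301]
ee_rot: [0.128, 0.992, -0.001, 0.008]
ft_force: [-0.1, 0.4, 2.2]
grip_width: 0.171
grasp_force: 98.4
```

move_arm --plan '[0,0,0,0,0,-0.0008,0,0,0,0,-0.006,0,-0.0007,0,0,0,0,-0.012,0,-0.0006,0,0,0,0,-0.017,0,-0.0005,0,0,0,0,-0.021,0,-0.0005,0,0,0,0,-0.025,0,-0.0004,0,0,0,0,-0.028,0,-0.0004,0,0,0,0,-0.031,0,-0.0003,0,0,0,0,-0.034,0,-0.0003,0,0,0,0,-0.034,0,-0.0003,0]'

```text
clock: 11.58
position: [0.3549, 0.3445, 0.2309]
ee_rot: [0.128, 0.992, -0.001, 0.008]
ft_force: [0.2, 0.2, 0.6]
grip_width: 0.17
grasp_force: 98.4
```

```bash
sed -i 's/^B=.*/B=-.055/' h.py
python3 - <<'E'
from h import *
o,p,T=shot('scene');save(p,'s3.png',(230,80,400,210),4)
print(o['ft_force'],o['torque']);tip(-.05,0,-.9);tip(.05,0,-.9)
E
```

```text
[0.159533   0.23360554 0.56414715] [-0.07131283 -0.44674017  0.05035993]
row [-0.0001  0.0005 -0.0005] [-0.0004  0.0001 -0.0012] steps 0.0
row [-0.0001  0.0005 -0.0005] [-0.1004  0.0002  0.0004] steps 1.6
```

View pics/s3.png

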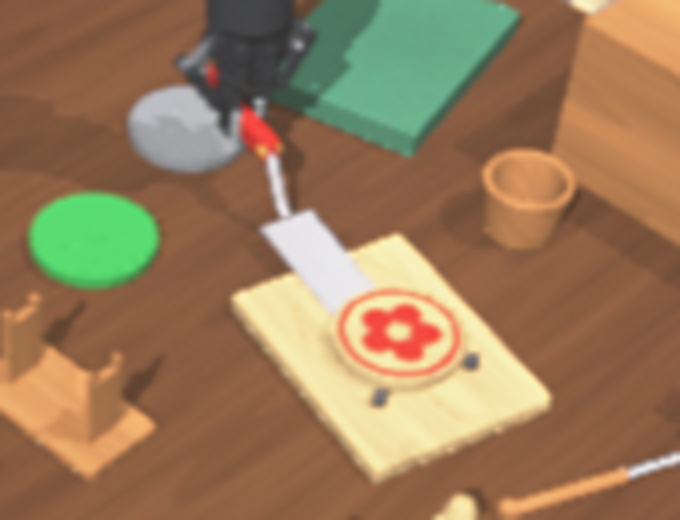

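The blade is squarely behind the seal (crop 345,300), and the seal is close to the pegs at (379,396) and (470,361). I'll keep sliding.

move_arm --plan '[0,0,0,-0.004,0,0.0001,0,0,0,0,-0.008,0,0.0001,0,0,0,0,-0.012,0,0.0002,0,0,0,0,-0.016,0,0.0003,0,0,0,0,-0.02,0,0.0003,0,0,0,0,-0.024,0,0.0004,0,0,0,0,-0.028,0,0.0004,0,0,0,0,-0.032,0,0.0005,0,0,0,0,-0.036,0,0.0006,0,0,0,0,-0.04,0,0.0006,0,0,0,0,-0.04,0,0.0006,0]'

```text
clock: 13.0
position: [0.3937, 0.3343, 0.2309]
ee_rot: [0.128, 0.992, -0.001, 0.008]
ft_force: [0.8, -0.2, 0.2]
grip_width: 0.166
grasp_force: 98.3
```

Run:
```python
from h import *
o,p,T=shot('scene');save(p,'s4.png',(230,80,400,210),4)
print(o['ft_force'],o['torque']);tip(-.01,0,-.9);tip(.05,0,-.9)
```

```text
[ 0.81804178 -0.18791208  0.15781581] [-0.08940915 -0.64895231  0.05671137]
row [-0.      0.0009 -0.0007] [-0.0002  0.0002 -0.0012] steps 0.0
row [-0.      0.0009 -0.0007] [-0.0602  0.0002 -0.0002] steps 1.0
```

View pics/s4.png

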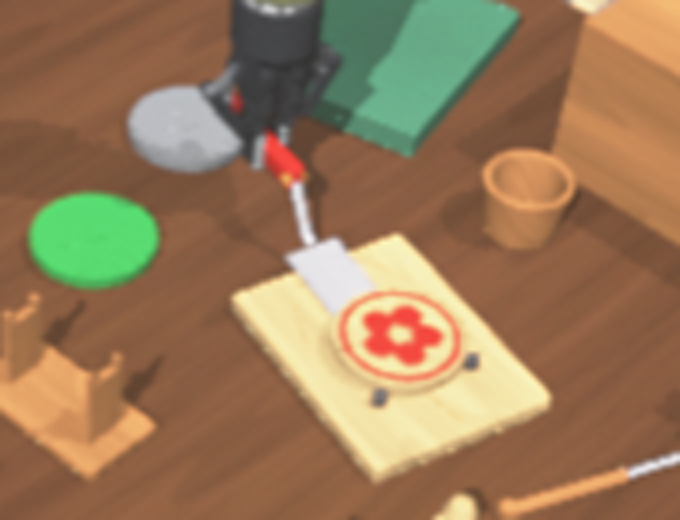

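The blade is now about 40 mm under the seal, which is against the pegs (crop 379,396 and 470,361). Forces are small.

move_arm --plan '[0,0,0,-0.006,0,0.0001,0,0,0,0,-0.012,0,0.0002,0,0,0,0,-0.018,0,0.0003,0,0,0,0,-0.024,0,0.0004,0,0,0,0,-0.03,0,0.0005,0,0,0,0,-0.036,0,0.0006,0,0,0,0,-0.042,0,0.0007,0,0,0,0,-0.048,0,0.0007,0,0,0,0,-0.053,0,0.0008,0,0,0,0,-0.058,0,0.0009,0,0,0,0,-0.058,0,0.0009,0]'

```text
clock: 14.42
position: [0.45, 0.3194, 0.2309]
ee_rot: [0.128, 0.992, -0.001, 0.008]
ft_force: [-0.0, 1.3, 1.1]
grip_width: 0.17
grasp_force: 98.4
```

Run:
```python
from h import *
o=manip.get_obs()
print(o['ft_force'],o['torque']);tip(.048,0,-.9);c=tip(.048,.002,-4.5);c=tip(.048,.03,-4.5)
```

```text
[-0.04195638  1.25407522  1.07980119] [-0.04601408 -0.50048327  0.05011412]
row [-0.      0.001  -0.0009] [-0.      0.0002 -0.0012] steps 0.0
row [-0.0001 -0.0618 -0.0009] [0.0132 0.0002 0.0101] steps 0.3
row [-0.0001 -0.0618 -0.0009] [ 0.0127  0.0002 -0.0179] steps 0.4
```

move_arm --plan '[0,0,0,0,0,-0.002,0,0,-0.01,0,0.002,0,-0.003,0,0,-0.02,0,0.004,0,-0.005,0,0,-0.03,0,0.006,0,-0.008,0,0,-0.04,0,0.008,0,-0.011,0,0,-0.05,0,0.01,0,-0.014,0,0,-0.062,0,0.0127,0,-0.018,0,0,-0.062,0,0.0127,0,-0.018,0,0,-0.062,0,0.0127,0,-0.018,0]'

```text
clock: 15.55
position: [0.4367, 0.323, 0.2486]
ee_rot: [0.128, 0.991, -0.005, 0.038]
ft_force: [0.3, 0.4, -3.0]
grip_width: 0.165
grasp_force: 97.7
```

Run:
```python
from h import *
o,p,T=shot('scene');save(p,'s5.png',(230,80,400,210),4)
print(o['ft_force'],o['torque'])
for l in ('seal_mid',):
    for r in manip.tip_of(p,l)[:3]: print(round(r['conf'],2),pt(T,r['position']))
S=R.from_quat(o['ee_rot'])*FLIP.inv();print(S.as_euler('ZYX',degrees=True),np.array(o['position'])-.1567*S.as_matrix()[:,2])
```

```text
[ 0.26144232  0.42437728 -3.01824849] [ 0.09576677  0.38966818 -0.03566056]
0.86 [0.60409369 0.2754861  0.05479915]
0.84 [0.27652152 0.35511896 0.00854863]
0.72 [0.3339515  0.18627977 0.01301496]
[-14.70950363  -4.44454469  -0.01584458] [0.44844318 0.31990059 0.09239994]
```

View pics/s5.png

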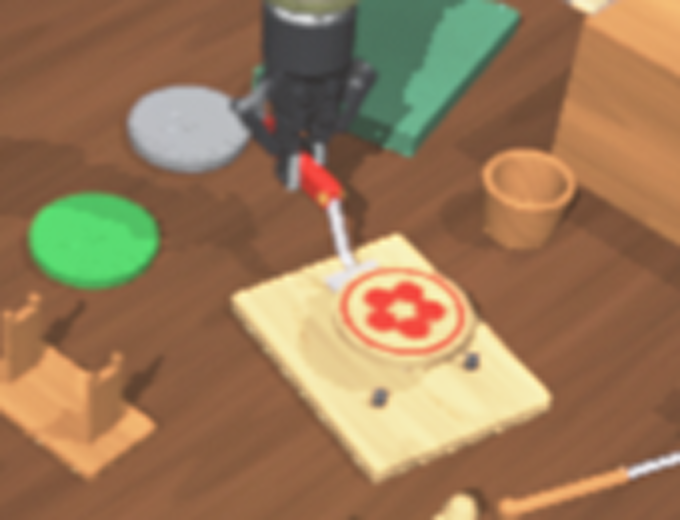

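The seal is lifted and lies flat on the blade (crop 403,312), clear of the board. The wrist load is 0.31 kg, as expected. Next I plan the carry.

```bash
cat > carry.py <<'E'
from h import *
RACK=np.array([.602,-.313,.034]);RY=10.4
o=manip.get_obs();P=np.array(o['position']);Q=R.from_quat(o['ee_rot']);S=Q*FLIP.inv();g=P-.1567*S.as_matrix()[:,2]
g1=np.r_[(RACK+R.from_euler('z',RY,degrees=True).apply([-.157,0,0]))[:2],g[2]+.075]
print('g',g,'->',g1)
N=27;t=np.arange(1,N+1)/N;s=10*t**3-15*t**4+6*t**5
tr=lambda f:np.clip(f,0,1)
zz=tr(t/.4);zz=3*zz**2-2*zz**3
cur=(P,Q)
for i in range(N):
    gi=g+(g1-g)*s[i];gi[2]=g[2]+.075*zz[i]
    Rt=frame(-14.7+(RY+14.7)*s[i],-4.45)*FLIP;p=gi-.1567*Rt.as_matrix()[:,2]
    # grip offset is along -z of S: tool z
    rv=(cur[1].inv()*Rt).as_rotvec();d=cur[1].inv().apply(p-cur[0])
    print(', '.join(f'{x:.3f}'.replace('-0.000','0') for x in np.r_[rv,d])+', 0,')
    if i in(8,17): cur=(p,Rt);print()
E
python3 carry.py
```

```text
g [0.44847748 0.31981893 0.09228745] -> [ 0.44757928 -0.34134151  0.16728745]
-0.001, 0, -0.001, 0, 0, -0.002, 0,
-0.001, 0, -0.002, -0.001, -0.002, -0.007, 0,
-0.001, 0, -0.005, -0.003, -0.008, -0.014, 0,
-0.001, 0, -0.012, -0.006, -0.017, -0.023, 0,
-0.002, 0, -0.021, -0.010, -0.031, -0.033, 0,
-0.003, 0, -0.034, -0.016, -0.049, -0.043, 0,
-0.004, 0, -0.050, -0.023, -0.073, -0.052, 0,
-0.006, 0, -0.069, -0.031, -0.102, -0.060, 0,
-0.008, 0, -0.092, -0.040, -0.135, -0.066, 0,

-0.002, 0.000, -0.025, -0.007, -0.038, -0.004, 0,
-0.004, 0.000, -0.053, -0.013, -0.079, -0.005, 0,
-0.006, 0.000, -0.082, -0.020, -0.123, -0.004, 0,
-0.009, 0, -0.112, -0.028, -0.168, -0.003, 0,
-0.011, 0.000, -0.142, -0.035, -0.214, -0.003, 0,
-0.013, 0.000, -0.172, -0.043, -0.259, -0.002, 0,
-0.016, 0.000, -0.201, -0.050, -0.302, -0.002, 0,
-0.018, 0, -0.228, -0.057, -0.344, -0.001, 0,
-0.020, 0.000, -0.253, -0.063, -0.382, -0.001, 0,

-0.002, 0.000, -0.023, 0.003, -0.034, 0, 0,
-0.003, 0.000, -0.042, 0.006, -0.064, 0, 0,
-0.005, 0.000, -0.058, 0.008, -0.089, -0.001, 0,
-0.006, 0.000, -0.071, 0.010, -0.108, -0.001, 0,
-0.006, 0, -0.080, 0.011, -0.122, -0.001, 0,
-0.007, 0.000, -0.087, 0.012, -0.132, -0.001, 0,
-0.007, 0.000, -0.090, 0.012, -0.137, -0.001, 0,
-0.007, 0.000, -0.091, 0.012, -0.139, -0.001, 0,
-0.007, 0.000, -0.092, 0.013, -0.139, -0.001, 0,
```

move_arm --plan '[-0.001,0,-0.001,0,0,-0.002,0,-0.001,0,-0.002,-0.001,-0.002,-0.007,0,-0.001,0,-0.005,-0.003,-0.008,-0.014,0,-0.001,0,-0.012,-0.006,-0.017,-0.023,0,-0.002,0,-0.021,-0.01,-0.031,-0.033,0,-0.003,0,-0.034,-0.016,-0.049,-0.043,0,-0.004,0,-0.05,-0.023,-0.073,-0.052,0,-0.006,0,-0.069,-0.031,-0.102,-0.06,0,-0.008,0,-0.092,-0.04,-0.135,-0.066,0]'

```text
clock: 16.77
position: [0.4359, 0.1819, 0.3185]
ee_rot: [0.082, 0.996, -0.003, 0.039]
ft_force: [1.0, -0.0, -3.1]
grip_width: 0.169
grasp_force: 97.8
```

move_arm --plan '[-0.002,0,-0.025,-0.007,-0.038,-0.004,0,-0.004,0,-0.053,-0.013,-0.079,-0.005,0,-0.006,0,-0.082,-0.02,-0.123,-0.004,0,-0.009,0,-0.112,-0.028,-0.168,-0.003,0,-0.011,0,-0.142,-0.035,-0.214,-0.003,0,-0.013,0,-0.172,-0.043,-0.259,-0.002,0,-0.016,0,-0.201,-0.05,-0.302,-0.002,0,-0.018,0,-0.228,-0.057,-0.344,-0.001,0,-0.02,0,-0.253,-0.063,-0.382,-0.001,0]'

```text
clock: 17.9
position: [0.4342, -0.2057, 0.3238]
ee_rot: [-0.045, 0.998, 0.002, 0.039]
ft_force: [0.8, 0.8, -3.1]
grip_width: 0.166
grasp_force: 97.8
```

move_arm --plan '[-0.002,0,-0.023,0.003,-0.034,0,0,-0.003,0,-0.042,0.006,-0.064,0,0,-0.005,0,-0.058,0.008,-0.089,-0.001,0,-0.006,0,-0.071,0.01,-0.108,-0.001,0,-0.006,0,-0.08,0.011,-0.122,-0.001,0,-0.007,0,-0.087,0.012,-0.132,-0.001,0,-0.007,0,-0.09,0.012,-0.137,-0.001,0,-0.007,0,-0.091,0.012,-0.139,-0.001,0,-0.007,0,-0.092,0.013,-0.139,-0.001,0,-0.007,0,-0.092,0.013,-0.139,-0.001,0]'

```text
clock: 19.15
position: [0.4348, -0.3427, 0.3231]
ee_rot: [-0.091, 0.995, 0.004, 0.039]
ft_force: [-0.8, -0.7, -2.8]
grip_width: 0.163
grasp_force: 97.8
```

Run:
```python
from h import *
np.set_printoptions(precision=4,suppress=True)
o=manip.get_obs();print(o['ft_force'])
S=R.from_quat(o['ee_rot'])*FLIP.inv();g=np.array(o['position'])-.1567*S.as_matrix()[:,2];print(S.as_euler('ZYX',degrees=True),g)
print('seal pred',g+S.apply([.157,0,-.052-.004+.008]))
for n in('scene','top'):
  o,p,T=shot(n)
  cv2.imwrite(n+'6.png',p['color'][:,:,::-1])
  for l in ('seal_mid','rack_mid'):
    for r in manip.tip_of(p,l)[:4]: print(n,l,round(r['conf'],2),pt(T,r['position']))
  im=p['color'].astype(int);m=((im[:,:,0]>150)&(im[:,:,1]<90)&(im[:,:,2]<90)).astype(np.uint8)
  for r in manip.silhouettes(p,'seal')[:3]:
    v,u=np.nonzero(r['pixels']);
    w=ray(p,T,np.c_[u,v],.13)[:,:2];print(n,'sil',len(u),w.mean(0),cv2.minEnclosingCircle(w.astype(np.float32)*1000))
```

```text
[-0.835  -0.7263 -2.7965]
[10.4268 -4.4646  0.0574] [ 0.4468 -0.3404  0.1668]
seal pred [ 0.6044 -0.3113  0.1312]
scene seal_mid 0.7 [0.2768 0.357  0.0087]
scene seal_mid 0.68 [0.3392 0.1875 0.0123]
scene seal_mid 0.62 [ 0.606  -0.3122  0.1293]
scene rack_mid 0.91 [ 0.6049 -0.3162  0.0308]
scene rack_mid 0.37 [ 0.5645  0.49   -0.0037]
scene sil 521 [0.3844 0.247 ] ((384.9625244140625, 246.28248596191406), 56.49942398071289)
scene sil 1226 [ 0.6046 -0.3132] ((603.4581909179688, -313.6282653808594), 56.710697174072266)
scene sil 611 [0.4319 0.0962] ((431.29327392578125, 98.73793029785156), 55.21427917480469)
top seal_mid 0.73 [ 0.6058 -0.3091  0.1268]
top seal_mid 0.65 [0.3339 0.1926 0.0097]
top seal_mid 0.65 [0.2808 0.3625 0.0084]
top rack_mid 0.77 [ 0.6019 -0.3096  0.0396]
top sil 831 [ 0.6074 -0.3108] ((607.6961059570312, -310.5333251953125), 57.02997970581055)
top sil 729 [0.2964 0.3272] ((296.57171630859375, 327.13580322265625), 51.9963493347168)
top sil 735 [0.3454 0.173 ] ((346.2655944824219, 173.58311462402344), 52.577857971191406)
```

Run:
```python
from h import *
S=frame(10.4,-3.2)
off=S.apply([.157,0,-.056])
for h in(.08,.046,.036,.028,.020):
    g=np.array([.6005,-.3125,h])-off
    goal(S,g)
```

```text
row [0.0007 0.0221 0.0002] [0.0033 0.0001 0.0394] steps 0.6
row [0.0007 0.0221 0.0002] [0.0059 0.     0.0733] steps 1.2
row [0.0007 0.0221 0.0002] [0.0067 0.     0.0833] steps 1.3
row [0.0007 0.0221 0.0002] [0.0073 0.     0.0912] steps 1.5
row [0.0007 0.0221 0.0002] [0.008  0.     0.0992] steps 1.6
```

move_arm --plan '[0,0.003,0,0.0005,0,0.005,0,0,0.006,0,0.001,0,0.013,0,0,0.01,0,0.002,0,0.024,0,0,0.014,0,0.003,0,0.036,0,0,0.018,0,0.004,0,0.048,0,0,0.022,0,0.005,0,0.058,0,0,0.022,0,0.0053,0,0.066,0,0,0.022,0,0.0057,0,0.071,0,0,0.022,0,0.0059,0,0.0733,0,0,0.022,0,0.0059,0,0.0733,0]'

```text
clock: 20.8
position: [0.4347, -0.3431, 0.2497]
ee_rot: [-0.091, 0.995, 0.003, 0.028]
ft_force: [0.8, -0.0, -3.4]
grip_width: 0.172
grasp_force: 97.8
```

move_arm --plan '[0,0,0,0.0001,0,0.0015,0,0,0,0,0.0002,0,0.003,0,0,0,0,0.0004,0,0.0045,0,0,0,0,0.0005,0,0.006,0,0,0,0,0.0006,0,0.0075,0,0,0,0,0.0007,0,0.009,0,0,0,0,0.0008,0,0.0105,0,0,0,0,0.001,0,0.012,0,0,0,0,0.0011,0,0.0135,0,0,0,0,0.0012,0,0.015,0,0,0,0,0.0012,0,0.015,0]'

```text
clock: 22.18
position: [0.4343, -0.3431, 0.2345]
ee_rot: [-0.091, 0.995, 0.003, 0.028]
ft_force: [-0.2, 0.3, -1.7]
grip_width: 0.17
grasp_force: 97.9
```

Run:
```python
from h import *
np.set_printoptions(precision=4,suppress=True)
o=manip.get_obs();print(o['ft_force'],o['torque'])
S=R.from_quat(o['ee_rot'])*FLIP.inv();g=np.array(o['position'])-.1567*S.as_matrix()[:,2];print(S.as_euler('ZYX',degrees=True),g)
print('blade top pred',g+S.apply([.157,0,-.056]))
for n in('scene','top'):
  o,p,T=shot(n)
  if n=='scene':save(p,'s7.png',(100,200,260,320),5)
  for l in ('seal_mid',):
    for r in manip.tip_of(p,l)[:4]: 
      w=pt(T,r['position'])
      if w[1]<0:print(n,l,round(r['conf'],2),w)
```

```text
[-0.2336  0.3346 -1.6579] [-0.0196  0.1467  0.0233]
[10.4065 -3.2009  0.0436] [ 0.4429 -0.3414  0.078 ]
blade top pred [ 0.6001 -0.3124  0.0308]
scene seal_mid 0.86 [ 0.6019 -0.3159  0.0397]
scene seal_mid 0.74 [ 0.6033 -0.312   0.0328]
top seal_mid 0.65 [ 0.6014 -0.311   0.0427]
```

View pics/s7.png

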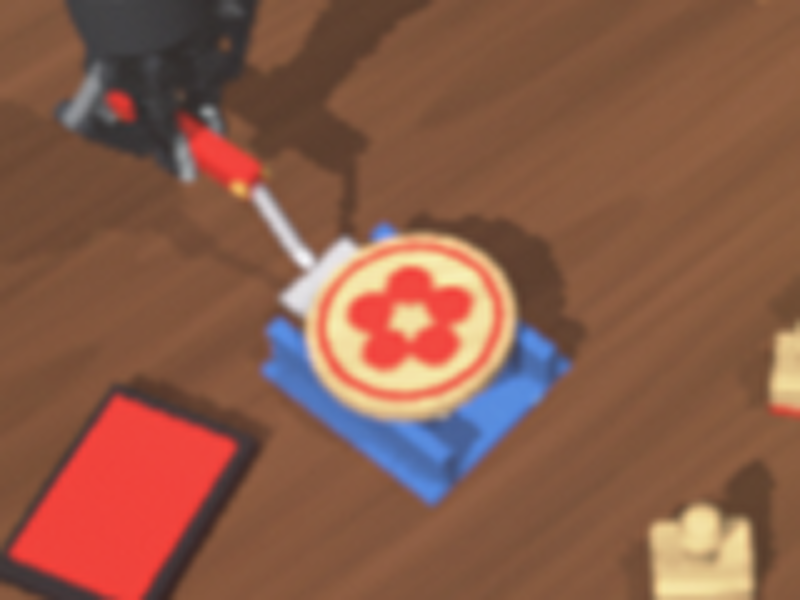

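The seal rests face up across both rails (crop 410,320), centred on the rack, with the blade in the gap below it. The load reading confirms it: only the spatula's weight is left.

move_arm --plan '[0,0,0,0.0002,0,0.003,0,0,0,0,0.0005,0,0.006,0,0,0,0,0.0006,0,0.008,0,0,0,0,0.0006,0,0.008,0,0,0,0,0.01,0,0.0075,0,0,0,0,0.025,0,0.0066,0,0,0,0,0.045,0,0.0055,0,0,0,0,0.07,0,0.0041,0,0,0,0,0.095,0,0.0027,0,0,0,0,0.12,0,0.0013,0,0,0,0,0.132,0,0.0006,0,0,0,0,0.132,0,0.0006,0]'

```text
clock: 23.88
position: [0.3031, -0.3676, 0.2268]
ee_rot: [-0.089, 0.996, 0.003, 0.028]
ft_force: [-0.8, 0.1, -2.1]
grip_width: 0.167
grasp_force: 97.9
```

Run:
```python
from h import *
np.set_printoptions(precision=4,suppress=True)
for n in('scene','top'):
  o,p,T=shot(n)
  for r in manip.tip_of(p,'seal_mid')[:4]: 
      w=pt(T,r['position'])
      if w[1]<0:print(n,round(r['conf'],2),w)
S=R.from_quat(o['ee_rot'])*FLIP.inv();g=np.array(o['position'])-.1567*S.as_matrix()[:,2];print(g,o['ft_force'])
c=goal(frame(10.4,-3.2),g+[0,0,.1])
c=goal(frame(2.15,0),[.465,.0405,.16],c)
```

```text
scene 0.92 [ 0.6024 -0.3142  0.0428]
top 0.74 [ 0.602  -0.3082  0.0393]
[ 0.3133 -0.3654  0.0703] [-0.3984  0.2173 -2.3292]
row [0.0006 0.0002 0.0011] [-0.005  -0.0002 -0.1   ] steps 1.6
row [0.004  0.0558 0.144 ] [-0.2303  0.3719  0.0229] steps 7.0
```

move_arm --plan '[0,0,0,-0.002,0,-0.04,0,0,0,0,-0.005,0,-0.09,0,0,0,0,-0.005,0,-0.1,0,0,0,0,-0.005,0,-0.1,0]'

```text
clock: 24.58
position: [0.3046, -0.3667, 0.3266]
ee_rot: [-0.091, 0.995, 0.003, 0.028]
ft_force: [0.2, -0.2, -2.2]
grip_width: 0.164
grasp_force: 98.2
```

move_arm --plan '[0.004,0.056,0.144,-0.23,0.372,0.023,0,0.004,0.056,0.144,-0.23,0.372,0.023,0,0.004,0.056,0.144,-0.23,0.372,0.023,0,0.004,0.056,0.144,-0.23,0.372,0.023,0,0.004,0.056,0.144,-0.23,0.372,0.023,0,0.004,0.056,0.144,-0.23,0.372,0.023,0,0.004,0.056,0.144,-0.23,0.372,0.023,0,0.004,0.056,0.144,-0.23,0.372,0.023,0,0.004,0.056,0.144,-0.23,0.372,0.023,0,0.004,0.056,0.144,-0.23,0.372,0.023,0]'

```text
clock: 25.82
position: [0.4637, 0.0392, 0.316]
ee_rot: [-0.018, 1.0, 0.0, -0.001]
ft_force: [-0.2, -0.1, -2.8]
grip_width: 0.171
grasp_force: 98.3
```

Run:
```python
from h import *
np.set_printoptions(precision=4,suppress=True)
o,p,T=shot('wrist')
S=R.from_quat(o['ee_rot'])*FLIP.inv();g=np.array(o['position'])-.1567*S.as_matrix()[:,2];print(S.as_euler('ZYX',degrees=True),g)
for r in manip.tip_of(p,'grip')[:1]:print('grip',r['conf'],pt(T,r['position']))
for r in manip.tip_of(p,'rest_mid')[:1]:print('rest',r['conf'],pt(T,r['position']))
im=p['color'].astype(int);m=((im[:,:,0]>130)&(im[:,:,1]<70)&(im[:,:,2]<70)).astype(np.uint8)
n,lab,st,_=cv2.connectedComponentsWithStats(m);i=1+st[1:,4].argmax();v,u=np.nonzero(lab==i)
w=ray(p,T,np.c_[u,v],g[2]+.011)[:,:2];print([np.round(a,2) for a in cv2.minAreaRect(w.astype(np.float32)*1000)],w[:,0].min(),'expected rear',g[0]-.07)
save(p,'w8.png')
goal(frame(2.15,0),[.465,.0408,.095]);goal(frame(2.15,0),[.465,.0408,.088])
```

```text
[2.0475 0.1087 0.0221] [0.4634 0.0392 0.1593]
grip 0.79 [0.4603 0.0374 0.1598]
rest 0.7 [0.4639 0.0355 0.1604]
[array([444.99,  38.4 ]), array([107.06,  15.39]), np.float64(1.95)] 0.3913702834348452 expected rear 0.39336018244602977
row [ 0.0004 -0.0005 -0.0019] [-0.0012  0.0013  0.065 ] steps 1.0
row [ 0.0004 -0.0005 -0.0019] [-0.0012  0.0013  0.072 ] steps 1.2
```

move_arm --plan '[0,0,-0.002,-0.0022,0.0017,0.03,0,0,0,-0.002,-0.0022,0.0017,0.055,0,0,0,-0.002,-0.0022,0.0017,0.062,0,0,0,-0.002,-0.0022,0.0017,0.065,0,0,0,-0.002,-0.0022,0.0017,0.0675,0,0,0,-0.002,-0.0022,0.0017,0.0695,0,0,0,-0.002,-0.0022,0.0017,0.071,0,0,0,-0.002,-0.0022,0.0017,0.071,0]'

```text
clock: 26.98
position: [0.4662, 0.0424, 0.2459]
ee_rot: [-0.02, 1.0, 0.0, -0.0]
ft_force: [-0.4, 0.2, -2.1]
grip_width: 0.17
grasp_force: 98.3
```

move_arm --plan '[0,0,0,0,0,0.001,0,0,0,0,0,0,0.001,0,0,0,0,0,0,0.001,0]'

```text
clock: 27.35
position: [0.4662, 0.0424, 0.2457]
ee_rot: [-0.02, 1.0, 0.0, -0.0]
ft_force: [-6.3, -0.7, 9.2]
grip_width: 0.167
grasp_force: 100.4
```

move_arm --plan '[0,0,0,0,0,-0.0007,0,0,0,0,0,0,-0.0007,0.02,0,0,0,0,0,-0.0007,0.03,0,0,0,0,0,-0.0007,0.05,0,0,0,0,0,-0.0007,0.07,0,0,0,0,0,-0.0007,0.07,0,0,0,0,0,-0.01,0.07,0,0,0,0,0,-0.04,0.07,0,0,0,0,0,-0.09,0.07,0,0,0,0,0,-0.13,0.07,0,0,0,0,0,-0.13,0.07]'

```text
clock: 28.72
position: [0.4669, 0.0426, 0.3785]
ee_rot: [-0.02, 1.0, 0.0, 0.003]
ft_force: [0.7, 0.7, -0.4]
grip_width: 0.816
grasp_force: 0.0
```

Run:
```python
from h import *
np.set_printoptions(precision=4,suppress=True)
o,p,T=shot('wrist');save(p,'w9.png')
for l in('grip','rest_mid'):
  for r in manip.tip_of(p,l)[:1]:print(l,r['conf'],pt(T,r['position']))
im=p['color'].astype(int);m=((im[:,:,0]>130)&(im[:,:,1]<70)&(im[:,:,2]<70)).astype(np.uint8)
n,lab,st,_=cv2.connectedComponentsWithStats(m);i=1+st[1:,4].argmax();v,u=np.nonzero(lab==i)
w=ray(p,T,np.c_[u,v],.1)[:,:2];print([np.round(a,2) for a in cv2.minAreaRect(w.astype(np.float32)*1000)],w[:,0].min(),w[:,0].max())
for n in('scene','top'):
  o,p,T=shot(n)
  for l in('seal_mid','grip','spatula'):
    for r in manip.tip_of(p,l)[:3]:
      x=pt(T,r['position']);print(n,l,round(r['conf'],2),x)
  if n=='scene':
    save(p,'s9.png',s=1.5)
```

```text
grip 0.67 [0.4655 0.0429 0.0906]
rest_mid 0.82 [0.4639 0.039  0.089 ]
[array([454.36,  42.38]), array([118.99,  15.28]), np.float64(1.78)] 0.39485954862861655 0.5136683559425388
scene seal_mid 0.95 [0.3353 0.1874 0.0109]
scene seal_mid 0.95 [0.2788 0.3528 0.0112]
scene seal_mid 0.59 [ 0.6004 -0.3144  0.0402]
scene grip 0.76 [0.4638 0.0392 0.0852]
scene grip 0.73 [ 0.5941 -0.32   -0.0014]
scene spatula 0.64 [0.4635 0.0408 0.0356]
scene spatula 0.4 [ 0.5969 -0.3172  0.001 ]
scene spatula 0.17 [ 0.6069 -0.312   0.0378]
top seal_mid 0.68 [ 0.601  -0.3068  0.0388]
top seal_mid 0.67 [0.2828 0.3591 0.0119]
top seal_mid 0.64 [0.3355 0.1911 0.0093]
top grip 0.38 [0.7681 0.16   0.0009]
top grip 0.35 [ 0.6014 -0.3092 -0.0036]
top spatula 0.69 [ 0.6041 -0.308   0.0315]
```

View pics/s9.png

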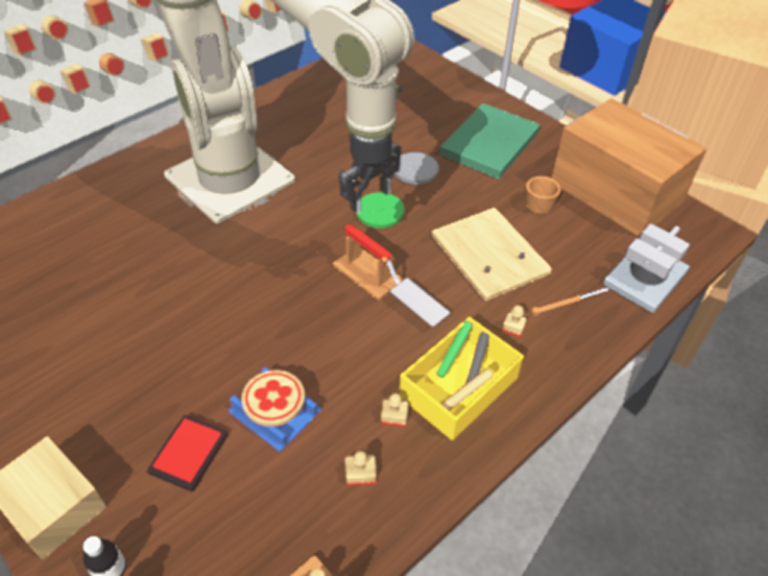

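The spatula is back in its rest (370,255) and the seal sits face up on the rack (273,397). The bystanders haven't moved, and the gripper is clear.

```bash
python3 -c "
from workcell import manip
print(manip.hand_in())"
```

```text
the job is handed in; nothing more can be done
None
```

The job is handed in at about 29 s of the 72 s: the seal lies face up mid-rack, within a few millimetres by camera, the spatula is back in its rest about 3 mm to one side within the notch's play, and the bystanders look unmoved; the hand-in returned no verdict.

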